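# Hook the measuring case down and hold its sprung cover just short of balance

### The arm

A 6-joint arm with a two-finger parallel gripper is mounted at the origin on the work surface. World frame = base frame: x ahead of the robot, y to its left, z up, the work surface at z = 0. Lengths are in m, angles in rad, forces in N, time in s.
With the tool pointing down it reaches from about 0.15 to 0.775 m from the base axis. Payload 6.1 kg.
Tool frame: the origin (TCP) lies at the very end of the fingers, on their centre line; the grasp point (between the pads) lies arm.pinch_z behind it (arm.pinch_z is the distance from the TCP to the grasp point, in m); z points along the fingers, y is the direction in which the jaws open and shut (so a half turn about z gives the same grasp; the last joint's range is limited). The gripper opens to 85 mm and grips with 20 to 120 N. Pads are 22 mm wide; open, the fingers measure 114 mm over their backs; the gripper's body (76 mm by 85 mm) begins 54 mm behind the grasp point. The pads swing forward as they close: fully open they stand 13 mm farther back than shut.
Start: joints at [-1.308, 0.126, -0.04, 1.405, 0, 1.571], TCP at [0.136, -0.507, 0.231] pointing down, gripper open.
Joint ranges: [-2.72, 2.72], [-0.95, 1.95], [-1.27, 1.35], [-1.78, 2.02], [-1.46, 1.47], [-3.14, 3.14]. Speed limits (rad/s): [2.39, 2.39, 3.01, 3.14, 3.14, 3.14].

### API

Orientations are given as [roll, pitch, yaw] about the fixed x, y, z axes, in that order (R = Rz(yaw) Ry(pitch) Rx(roll)).
In Python, from plant import observe, capture, camera_info, arm, boxes_of, tip_of gives the robot as it stands.
- The arm moves only by the tool servo_tool, never from a script. Its arguments are lists of equal length, an entry for each row: "xyz": the shift along the tool's x, y, z as a fraction of full scale, a list of three; "turn": the turn about the tool's z as a fraction of full scale. A call has 1 to 10 rows; each row shifts and turns the commanded pose from where the row before left it, along the tool's axes as they then stand; what a row does not reach is not made up. Full scale, the value 1, is 4 cm for a shift and 0.1 rad for a turn. A row lasts 1/12 s, in which the tool goes at most 41.7 mm and 7.16 degrees, less where a joint would pass 70% of its speed; a pose out of reach is approached as far as the arm can. A call with a number of a shift or a turn outside -1 to 1 is refused whole. A call with a gripper value outside its range is refused whole. "grip" is the closure, from 0 (fully open) to 1 (shut), set as the call begins (left out, the last holds). The fingers move at their own pace and stop on an object; the grip force is fixed at half the most. Time passes only in rows, so rows that do not move let the fingers close. It gives the time, the measured TCP pose, the force and the opening at its end, in the units of the state.
- observe(): the state, without advancing time (a new reading comes with each control period).
- capture(name): name is "side" or "top" or "wrist"; returns the picture (420x560x3 uint8, red, green, blue); there is no depth.
- camera_info(name): a dict with "fx", "fy", "cx", "cy" (pixels), "rvec" (rotation vector, rad) and "tvec" (3), from world to camera coordinates, as OpenCV has them; the wrist camera has in their place "tool_from_camera" (4x4, takes a point from camera to tool coordinates, whose origin is the TCP and whose axes are the flange's). Camera axes: x right, y down, z forward; pixel columns grow to the right and rows downward; lengths in m; the calibration is good to about 2 mm. A picture is of the moment at which its call begins: read the wrist's pose just before it. camera_info takes no time and is no camera call.
- arm.hand_in(): hands the job in, once; it reports no verdict.
Trained networks look in the newest picture that a camera, given by its name, has taken for a name from the list of things; names that differ only in an ending like _2 or _b are one class to them, and where a whole thing is asked for, a point or a joint stands for the part that bears it (a point fixed in the world has none). Each returns a list of dicts, best first, with "confidence" (0 to 1); they miss things now and then, are a little off and sometimes report something else, mostly with a low value. They report only what shows in the picture. A call takes as long as a camera call.
- boxes_of(camera, name): "xyz" ([x, y, z] in m, in world coordinates, good to about 4 mm: the middle of the surface that is visible of it).
- tip_of(camera, name): "xyz" ([x, y, z] in m, in world coordinates, good to about 4 mm: a listed point, or the origin of a listed thing).
The state is a dict: "time_s": time; "qpos": joint angles; "qvel": joint speeds; "effort": joint torques, N m; "tool_pos": TCP position; "eef_rot": TCP orientation; "ft_force": force on the tool from outside, world axes, zero at the start; "moment": the same for the moment, N m; "gripper_width": finger opening in m.
Only numpy, scipy, OpenCV 4.12 (cv2) and the standard library are available. Lean on these libraries where they do the work, as an engineer would, in place of code of your own. Each camera call takes 0.05 s, during which the arm holds its last target.

### The job

Swing the hold-down hook at the right of the measuring case over until it rests fully down in its catch. Then take the sprung cover by its handle, raise it clearly past its balance point (the angle of the slanting bar on the case's left side, 57 degrees) without letting it fly up to its stop, and ease it back to about ten degrees below the balance point, where it would shut by itself if let go. Finish while holding it still there with the gripper, the hook still closed and everything else on the bench left where it is.

Things in the scene. Friction and masses are not known exactly. Their poses are not given: they have to be found in the camera images.
- case: Cream sheet-metal case, fixed, 200 deep (its x) x 240 wide (its y), rim 91 above the bench; origin under its centre, on the bench. Its -x side is the front, facing the robot, where the cover's black handle sticks out; +y is its left side seen by the robot. The cover and the hook belong to it. Its yaw varies.
- cover (a joint): Angle (rad) of the sprung cover, an aluminium plate 240 wide, 6 thick: 0 shut and level, grows as its front rises, stop at 1.5. BALANCE POINT at 1.0 (57 degrees): below, it pulls itself shut, above, it throws itself open. No friction: it never stays between shut and stop by itself. Pull at the handle: 5 N closing when shut, nil at balance, 3 N opening at the stop.
- cover_handle (a point): Where to hold the cover's handle, a black bar sticking out 60 from the middle of the cover's front edge, in the cover's plane, 18 wide (along the case's y), 14 thick. Point on its centre line, 39 out from the edge, 21 from its end; shut, 102 above the bench. Pinch it across its width from above: it turns between the fingers as the cover swings.
- cover_hinge (a point): Middle of the cover's hinge axis at the case's rear rim, 97 above the bench; the axis runs along the case's y. With the cover shut, the handle point is 232 in front of it (case's -x) and 5 above it; it swings round this axis.
- balance_bar (a point): Upper end of a slim dark steel bar fixed on the case's left side, 129 left of the middle. It slants up forwards from the hinge axis at exactly the balance angle (57 degrees above level): at balance the cover's edge lines up with it. This end is 130 from the axis.
- hook (a joint): Angle (rad) of the hold-down hook: 0 closed, bar level, its down-turned nose in the fork-shaped catch on the case's right wall; grows as it swings up and away from the case (1.57 upright), stop at 2.5. Starts at 1.75 to 2.2. Axis along the case's x through hook_hinge. About 1 N at the grip moves it. Hinge friction holds it upright or leaning back; let go within about 0.7 of closed, it drops into the catch by its weight.
- hook_grip (a point): Where to hold the hook: on the centre line of its steel bar (143 long, 12 wide along the case's x, 10 thick), 105 from the hinge axis and 38 from its free end. Pinch it across its width from above, fingers closing along the case's x; it turns between them as it swings. Closed, this point is 66 above the bench.
- hook_hinge (a point): Hinge axis of the hook, in its post on the bench at the right of the case, 66 above the bench; the axis runs along the case's x. The closed bar points from here along the case's +y.
- electrode: Bystander: a small solid aluminium cylinder, 44 across, 30 high, in front of the case (mm); origin under its centre.
- pencil: Bystander: a short wooden carpenter's pencil, 12 x 100 x 9, lying in front of the case (mm); origin under its centre.
- spare_ring: Bystander: an open aluminium ring, 84 across, 25 high, at the right of the case behind the hook's post (mm); origin under its centre.
- meter: Bystander: a black pointer meter, 100 x 140 x 40 with a 10 high knob, lying at the left of the case (mm); origin under its centre.
- beaker: Bystander: a glass beaker, 64 across, 85 high, standing to the right and nearer the robot (mm); origin under its centre.
- weight: Bystander: a brass weight with a neck, 40 across, 52 high, standing to the left and nearer the robot (mm); origin under its centre.

How it is judged:
By the outcome, as a careful person would: the job done as asked, in the order asked, and still so for the second after the job is handed in, while the arm keeps its last pose, push and grip.
It also fails if it takes over 58 s, if anything falls off the work surface, if the arm or the gripper's body presses on something with over 40 N, if the wrist force passes 120 N, or if a joint passes its speed limit or range.

## Working session

There is one attempt and no reset: what is moved stays moved. The work goes in short steps, Python scripts to look and compute and a tool call to move; the robot and the scene stay as the last step left them, time stands still between calls to the robot, and variables do not carry over. Pictures are saved under pics/ and viewed, and the job is handed in when it is done.

Besides the shell and the picture viewer there is one more tool, called after "Request:" in YAML: its name, and indented under it one key for each argument. servo_tool: Moves the arm, as the interface text tells. Its arguments: {"type":"object","properties":{"xyz":{"type":"array"},"turn":{"type":"array"},"grip":{"type":"number"}},"required":["xyz","turn"]}

```bash
ls; mkdir -p pics; python3 - <<'E'
from plant import *
import cv2
o=observe();print(o); print(arm.pinch_z)
for c in("side","top"):
    im=capture(c);cv2.imwrite(f"pics/{c}0.png",im[:,:,::-1])
    for n in["hook_grip","hook_hinge","cover_handle","cover_hinge","balance_bar","case","electrode","pencil","spare_ring","meter","beaker","weight"]:
        r=tip_of(c,n)
        print(c,n,[(x['confidence'],[round(float(v),4) for v in x['xyz']]) for x in r[:2]])
print(observe()['time_s'],camera_info("wrist"))
E
```

```text
pics
{'time_s': 0.0, 'qpos': array([-1.30799255e+00,  1.26396440e-01, -4.06073242e-02,  1.40543301e+00,
        1.26470467e-05,  1.57080056e+00]), 'qvel': array([ 3.16761013e-04,  4.18491868e-05, -9.30785909e-04,  6.46116455e-06,
       -2.18960918e-03,  3.09332344e-04]), 'effort': array([ 8.53016682e-04, -4.35914934e+01,  3.52924168e+01,  1.70123071e-02,
       -1.07003002e-04, -1.32043019e-05]), 'tool_pos': array([ 0.13628349, -0.50656675,  0.23052018]), 'eef_rot': array([-3.13995221e+00, -1.26400847e-05,  2.62799522e-01]), 'ft_force': array([ 0.65290706, -0.08239705, -0.5370461 ]), 'moment': array([0.01812451, 0.0003395 , 0.01085806]), 'gripper_width': 0.08556419615317444}
0.0187
side hook_grip [(0.48, [0.5143, -0.3031, 0.1666])]
side hook_hinge [(0.6, [0.5153, -0.2751, 0.0628]), (0.44, [0.7148, -0.0234, 0.0966])]
side cover_handle [(0.69, [0.479, 0.0139, 0.1028])]
side cover_hinge [(0.65, [0.7113, -0.0226, 0.0965]), (0.38, [0.4794, 0.0145, 0.1025])]
side balance_bar [(0.94, [0.6593, 0.1148, 0.2045])]
side case [(0.7, [0.6276, -0.0067, 0.0047])]
side electrode [(0.68, [0.6262, -0.
[... 776 characters left out ...]

top pencil [(0.43, [0.4127, -0.0836, 0.0007])]
top spare_ring [(0.79, [0.6555, -0.2308, -0.0025])]
top meter [(0.89, [0.6958, 0.2279, -0.0002])]
top beaker [(0.8, [0.3253, -0.4095, 0.002])]
top weight [(0.73, [0.3278, 0.3131, -0.0])]
1.3 {'fx': 367.319529323414, 'fy': 367.319529323414, 'cx': 281.4109533931757, 'cy': 212.54803509931457, 'tool_from_camera': array([[ 7.51725725e-04, -9.63228757e-01, -2.68681591e-01,
         6.85083800e-02],
       [ 9.99999717e-01,  7.23074150e-04,  2.05595396e-04,
         7.83966773e-04],
       [-3.75868485e-06, -2.68681670e-01,  9.63229028e-01,
        -1.43563782e-01],
       [ 0.00000000e+00,  0.00000000e+00,  0.00000000e+00,
         1.00000000e+00]])}
```

View pics/side0.png

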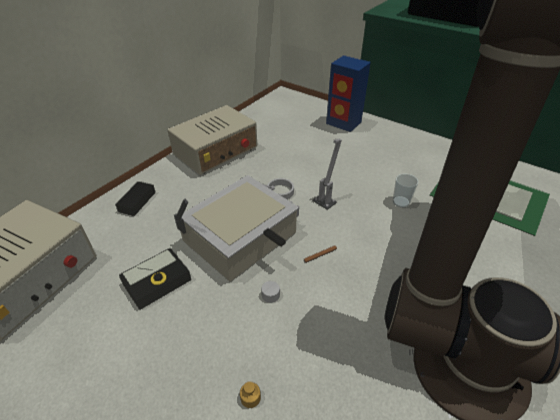

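View pics/top0.png

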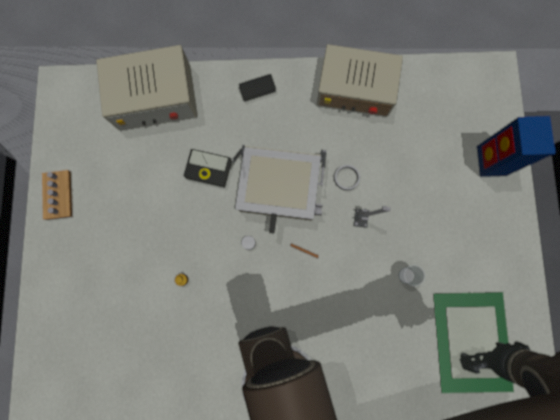

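The side and top pictures agree with the network positions. The case sits at about (0.61, -0.006) with a yaw near -0.16. The hook leans back at about 1.84 rad, with its hinge at top pixel (360,215) and its tip at (385,208). The handle is at top pixel (272,222). First I'll turn the tool to yaw 1.41.

Request:
servo_tool:
  xyz:
    - [0, 0, -0.1]
    - [0, 0, -0.1]
    - [0, 0, -0.1]
    - [0, 0, -0.1]
    - [0, 0, -0.1]
    - [0, 0, -0.1]
    - [0, 0, -0.1]
    - [0, 0, -0.1]
    - [0, 0, -0.1]
    - [0, 0, -0.1]
  turn: [-1, -1, -1, -1, -1, -1, -1, -1, -1, -1]
  grip: 0

```text
time_s: 2.13
tool_pos: [0.1364, -0.5069, 0.2715]
eef_rot: [3.142, 0.0, 1.268]
ft_force: [0.3, 0.2, -0.0]
gripper_width: 0.0855
```

Request:
servo_tool:
  xyz:
    - [0, 0, 0]
    - [0, 0, 0]
    - [0, 0, 0]
  turn: [-1, -0.47, 0]

```text
time_s: 2.38
tool_pos: [0.1364, -0.507, 0.2714]
eef_rot: [3.142, 0.0, 1.411]
ft_force: [-0.8, 0.1, 0.6]
gripper_width: 0.0856
```

```bash
cat > h.py <<'E'
from plant import *
import numpy as np,cv2
from scipy.spatial.transform import Rotation as Ro
a=-0.16
X=np.array([np.cos(a),np.sin(a),0]);Y=np.array([-np.sin(a),np.cos(a),0]);Z=np.array([0,0,1.])
HH=np.array([.5165,-.2745,.066]); CH=np.array([.7110,-.0215,.097])
def hookp(t): return HH+.105*(np.cos(t)*Y+np.sin(t)*Z)
def coverp(t): t=t+.02155; return CH+.23205*(-np.cos(t)*X+np.sin(t)*Z)
def R(o): return Ro.from_euler('xyz',o['eef_rot']).as_matrix()
def st(o=None):
    o=o or observe();print('t',round(o['time_s'],2),'tcp',np.round(o['tool_pos'],4),'rot',np.round(o['eef_rot'],4),'F',np.round(o['ft_force'],1),'w',round(float(o['gripper_width']),4));return o
def go(p,pinch=True):
    o=observe();p=np.array(p,float)
    if pinch:p=p-[0,0,arm.pinch_z]
    d=R(o).T@(p-o['tool_pos'])/.04
    print('target',np.round(p,4),'tool units',np.round(d,2));return d
E
python3 - <<'E'
from h import *
o=st(); print(hookp(1.84)); go(hookp(1.84)+[0,0,.09])
E
```

```text
t 2.38 tcp [ 0.1364 -0.507   0.2714] rot [3.1415e+00 1.0000e-04 1.4109e+00] F [-0.8  0.1  0.6] w 0.0856
[ 0.51205085 -0.30206951  0.16721821]
target [ 0.5121 -0.3021  0.2385] tool units [6.55 8.46 0.82]
```

Request:
servo_tool:
  xyz:
    - [0.5, 0.65, 0]
    - [0.5, 0.65, 0]
    - [0.5, 0.65, 0]
    - [0.5, 0.65, 0]
    - [0.5, 0.65, 0]
    - [0.5, 0.65, 0]
    - [0.5, 0.65, 0]
    - [0.5, 0.65, 0]
    - [0.5, 0.65, 0]
    - [0.5, 0.65, 0]
  turn: [0, 0, 0, 0, 0, 0, 0, 0, 0, 0]

```text
time_s: 3.22
tool_pos: [0.4264, -0.3502, 0.2714]
eef_rot: [3.141, 0.0, 1.408]
ft_force: [0.4, -1.0, 1.1]
gripper_width: 0.0853
```

Request:
servo_tool:
  xyz:
    - [0.5, 0.65, 0]
    - [0.5, 0.65, 0]
    - [0.5, 0.6, 0]
    - [0, 0, 0]
    - [0, 0, 0]
  turn: [0, 0, 0, 0, 0]

```text
time_s: 3.63
tool_pos: [0.5107, -0.3032, 0.2705]
eef_rot: [-3.14, -0.0, 1.411]
ft_force: [-1.3, -0.5, -0.2]
gripper_width: 0.0856
```

```bash
python3 - <<'E'
from h import *
o=st(); im=capture("wrist");cv2.imwrite("pics/w1.png",im[:,:,::-1])
for n in["hook_grip","hook_hinge"]:
    for c in["wrist"]: print(n,[(x['confidence'],np.round(x['xyz'],4)) for x in tip_of(c,n)[:2]])
go(hookp(1.84))
E
```

```text
t 3.63 tcp [ 0.5107 -0.3032  0.2705] rot [-3.1404e+00 -3.0000e-04  1.4113e+00] F [-1.3 -0.5 -0.2] w 0.0856
hook_grip [(0.64, array([ 0.5143, -0.3012,  0.1664]))]
hook_hinge []
target [ 0.5121 -0.3021  0.1485] tool units [0.08 0.07 3.07]
```

View pics/w1.png

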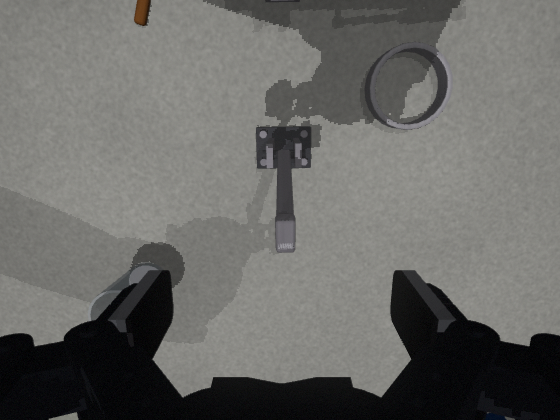

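The wrist view shows the hook bar at columns 278–295, centred between the fingers and running straight along the image. I'll descend and pinch.

Request:
servo_tool:
  xyz:
    - [0.04, 0.08, 0.4]
    - [0, 0, 0.5]
    - [0, 0, 0.5]
    - [0, 0, 0.5]
    - [0, 0, 0.5]
    - [0, 0, 0.4]
    - [0, 0, 0.2]
    - [0, 0, 0]
    - [0, 0, 0]
  turn: [0, 0, 0, 0, 0, 0, 0, 0, 0]

```text
time_s: 4.53
tool_pos: [0.5125, -0.3037, 0.1519]
eef_rot: [3.141, 0.0, 1.408]
ft_force: [0.3, -0.1, 0.2]
gripper_width: 0.0856
```

Request:
servo_tool:
  xyz:
    - [0, 0, 0]
    - [0, 0, 0]
    - [0, 0, 0]
    - [0, 0, 0]
    - [0, 0, 0]
    - [0, 0, 0]
    - [0, 0, 0]
    - [0, 0, 0]
    - [0, 0, 0]
    - [0, 0, 0]
  turn: [0, 0, 0, 0, 0, 0, 0, 0, 0, 0]
  grip: 1

```text
time_s: 5.37
tool_pos: [0.5129, -0.3032, 0.1516]
eef_rot: [-3.141, 0.0, 1.41]
ft_force: [-3.6, 1.0, 4.5]
gripper_width: 0.0109
```

```bash
python3 - <<'E'
from h import *
o=st()
for c in["side","top","wrist"]:
    im=capture(c);cv2.imwrite(f"pics/{c}2.png",im[:,:,::-1])
p=o['tool_pos']+R(o)[:,2]*-arm.pinch_z-HH
print('r',np.hypot(p@Y,p@Z),'ang',np.arctan2(p@Z,p@Y),p@X)
r=np.hypot(p@Y,p@Z);t0=np.arctan2(p@Z,p@Y)
prev=np.array([np.cos(t0),np.sin(t0)])
for i,t in enumerate(np.linspace(t0,.1,21)[1:]):
    c=np.array([np.cos(t),np.sin(t)]);d=(c-prev)*r/.04;prev=c
    print(round(t,2),np.round([d[0],-d[1]],2))
E
```

```text
t 5.37 tcp [ 0.5129 -0.3032  0.1516] rot [-3.1414e+00  4.0000e-04  1.4098e+00] F [-3.6  1.   4.5] w 0.0109
r 0.10824982398880216 ang 1.8407617529475524 0.0009721810579209368
1.75 [ 0.23 -0.05]
1.67 [ 0.23 -0.03]
1.58 [ 0.24 -0.01]
1.49 [0.24 0.01]
1.41 [0.23 0.03]
1.32 [0.23 0.05]
1.23 [0.23 0.07]
1.14 [0.22 0.09]
1.06 [0.21 0.11]
0.97 [0.2  0.12]
0.88 [0.19 0.14]
0.8 [0.18 0.16]
0.71 [0.16 0.17]
0.62 [0.15 0.19]
0.54 [0.13 0.2 ]
0.45 [0.11 0.21]
0.36 [0.09 0.22]
0.27 [0.07 0.22]
0.19 [0.05 0.23]
0.1 [0.03 0.23]
```

View pics/wrist2.png

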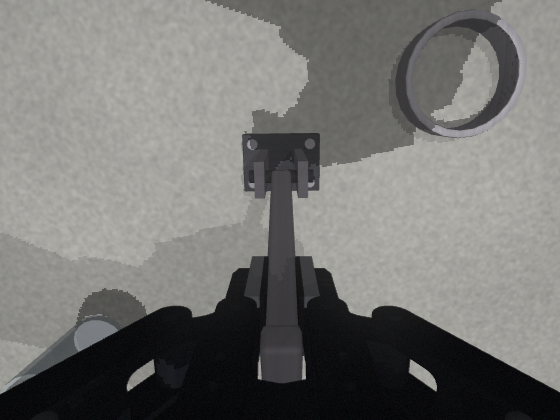

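View pics/side2.png

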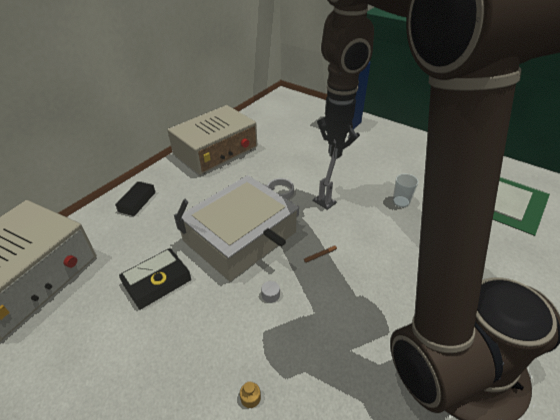

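The wrist view shows the bar pinched between the pads around columns 268–296, with the post at (282,160). The grip opening is 11 mm and the radius about 105–108 mm, so the grasp is good. Now I'll swing it over along the arc.

Request:
servo_tool:
  xyz:
    - [0.22, 0, -0.05]
    - [0.23, 0, -0.03]
    - [0.23, 0, -0.01]
    - [0.23, 0, 0.01]
    - [0.23, 0, 0.03]
    - [0.23, 0, 0.05]
    - [0.22, 0, 0.07]
    - [0.22, 0, 0.09]
    - [0.21, 0, 0.11]
    - [0.2, 0, 0.12]
  turn: [0, 0, 0, 0, 0, 0, 0, 0, 0, 0]

```text
time_s: 6.35
tool_pos: [0.5261, -0.2157, 0.136]
eef_rot: [-3.14, 0.002, 1.409]
ft_force: [-7.9, -1.3, 6.3]
gripper_width: 0.0111
```

```bash
python3 - <<'E'
from h import *
o=st()
p=o['tool_pos']+R(o)[:,2]*-arm.pinch_z-HH
r=np.hypot(p@Y,p@Z);t0=np.arctan2(p@Z,p@Y)
print(r,t0,p@X)
E
```

```text
t 6.35 tcp [ 0.5261 -0.2157  0.136 ] rot [-3.1399e+00  2.2000e-03  1.4091e+00] F [-7.9 -1.3  6.3] w 0.0111
0.10690683799939335 0.9787205540610365 0.00012276414681373292
```

Request:
servo_tool:
  xyz:
    - [0.19, 0, 0.14]
    - [0.18, 0, 0.16]
    - [0.16, 0, 0.17]
    - [0.15, 0, 0.19]
    - [0.13, 0, 0.2]
    - [0.11, 0, 0.21]
    - [0.09, 0, 0.22]
    - [0.07, 0, 0.22]
    - [0.05, 0, 0.22]
    - [0, 0, 0]
  turn: [0, 0, 0, 0, 0, 0, 0, 0, 0, 0]

```text
time_s: 7.18
tool_pos: [0.5328, -0.1699, 0.0645]
eef_rot: [-3.137, -0.0, 1.411]
ft_force: [-7.0, 0.9, 3.7]
gripper_width: 0.0114
```

```bash
python3 - <<'E'
from h import *
o=st()
p=o['tool_pos']+R(o)[:,2]*-arm.pinch_z-HH
r=np.hypot(p@Y,p@Z);t0=np.arctan2(p@Z,p@Y)
print(r,t0,p@X)
im=capture("wrist");cv2.imwrite("pics/w3.png",im[:,:,::-1])
E
```

```text
t 7.18 tcp [ 0.5328 -0.1699  0.0645] rot [-3.1373e+00 -4.0000e-04  1.4107e+00] F [-7.   0.9  3.7] w 0.0114
0.10726058373593758 0.16081947585142298 -0.000524390656776967
```

View pics/w3.png

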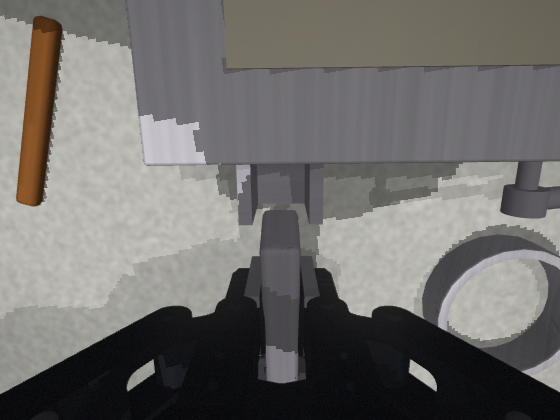

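The nose at (280,230) lines up with the fork, whose prongs are at columns 245 and 315. I'll lower the rest of the way gently.

Request:
servo_tool:
  xyz:
    - [0.02, 0, 0.15]
    - [0.01, 0, 0.15]
    - [0, 0, 0.1]
    - [0, 0, 0]
    - [0, 0, 0]
  turn: [0, 0, 0, 0, 0]

```text
time_s: 7.65
tool_pos: [0.533, -0.1689, 0.0498]
eef_rot: [-3.138, -0.001, 1.411]
ft_force: [-7.7, 2.4, 3.0]
gripper_width: 0.0112
```

Request:
servo_tool:
  xyz:
    - [0, 0, 0.05]
    - [0, 0, 0.05]
    - [0, 0, 0]
    - [0, 0, 0]
  turn: [0, 0, 0, 0]

```text
time_s: 7.98
tool_pos: [0.533, -0.1689, 0.046]
eef_rot: [-3.138, -0.001, 1.41]
ft_force: [-8.3, 3.4, 4.3]
gripper_width: 0.011
```

Request:
servo_tool:
  xyz:
    - [0, 0, 0]
    - [0, 0, 0]
    - [0, 0, 0]
    - [0, 0, 0]
    - [0, 0, 0]
    - [0, 0, 0]
    - [0, 0, -0.1]
    - [0, 0, -0.2]
  turn: [0, 0, 0, 0, 0, 0, 0, 0]
  grip: 0

```text
time_s: 8.65
tool_pos: [0.5342, -0.1695, 0.058]
eef_rot: [-3.14, -0.0, 1.41]
ft_force: [-0.4, 0.0, 0.6]
gripper_width: 0.085
```

Request:
servo_tool:
  xyz:
    - [0, 0, -0.3]
    - [0, 0, -0.4]
    - [0, 0, -0.5]
    - [0, 0, -0.5]
    - [0, 0, -0.5]
    - [0, 0, -0.3]
    - [0, 0, 0]
  turn: [0, 0, 0, 0, 0, 0, 0]

```text
time_s: 9.23
tool_pos: [0.5364, -0.1702, 0.1625]
eef_rot: [3.136, 0.001, 1.41]
ft_force: [0.5, -0.1, 0.8]
gripper_width: 0.0853
```

```bash
python3 - <<'E'
from h import *
o=st()
for c in["wrist","side"]:
  im=capture(c);cv2.imwrite(f"pics/{c}4.png",im[:,:,::-1])
  for n in["hook_grip","hook_hinge","cover_handle"]: print(c,n,[(x['confidence'],np.round(x['xyz'],4)) for x in tip_of(c,n)[:2]])
print(hookp(0))
E
```

```text
t 9.23 tcp [ 0.5364 -0.1702  0.1625] rot [3.1357e+00 9.0000e-04 1.4098e+00] F [ 0.5 -0.1  0.8] w 0.0853
wrist hook_grip [(0.84, array([ 0.5321, -0.1695,  0.0653]))]
wrist hook_hinge [(0.67, array([ 0.5177, -0.2746,  0.0673]))]
wrist cover_handle []
side hook_grip [(0.5, array([ 0.531 , -0.1698,  0.0639])), (0.26, array([ 0.5134, -0.2737,  0.0645]))]
side hook_hinge [(0.81, array([ 0.515 , -0.2735,  0.0662]))]
side cover_handle [(0.6, array([0.4784, 0.0119, 0.1038])), (0.2, array([ 0.6539, -0.2323, -0.0014]))]
[ 0.53322841 -0.17084114  0.066     ]
```

View pics/wrist4.png

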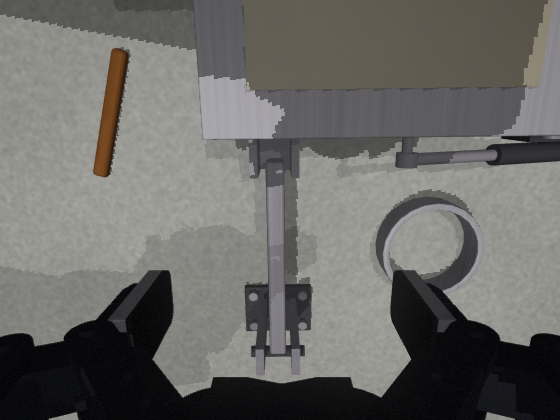

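View pics/side4.png

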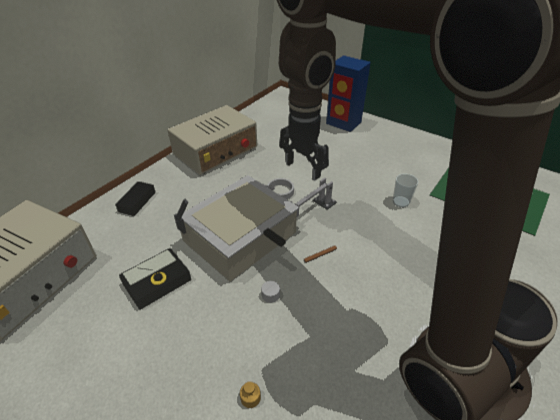

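The hook is down: the wrist view shows its nose in the fork at (275,165), and the measured grip height is 64–65 mm against an expected 66. Next is the handle.

Request:
servo_tool:
  xyz:
    - [0.3, -0.15, -0.2]
    - [0.5, -0.25, -0.2]
    - [0.5, -0.25, -0.1]
    - [0.5, -0.25, -0.1]
    - [0.5, -0.25, -0.1]
    - [0.5, -0.25, 0]
    - [0.5, -0.25, 0]
    - [0.5, -0.2, 0]
    - [0.4, -0.2, 0]
    - [0.16, -0.06, 0]
  turn: [0, 0, 0, 0, 0, 0, 0, 0, 0, 0]

```text
time_s: 10.47
tool_pos: [0.4783, 0.0182, 0.1869]
eef_rot: [-3.141, -0.001, 1.412]
ft_force: [0.2, -0.4, 0.0]
gripper_width: 0.0853
```

Request:
servo_tool:
  xyz:
    - [0, 0, 0]
    - [0, 0, 0]
    - [0, 0, 0]
    - [0, 0, 0]
    - [0, 0, 0]
    - [0, 0, 0]
    - [0, 0, 0]
    - [0, 0, 0]
    - [0, 0, 0]
    - [0, 0, 0]
  turn: [1, 1, 1, 1, 1, 1, 1, 1, 1, 1]

```text
time_s: 11.3
tool_pos: [0.4794, 0.0159, 0.1866]
eef_rot: [3.141, 0.0, 0.405]
ft_force: [-0.5, -0.6, -0.0]
gripper_width: 0.0854
```

Request:
servo_tool:
  xyz:
    - [0, 0, 0]
    - [0, 0, 0]
    - [0, 0, 0]
    - [0, 0, 0]
    - [0, 0, 0]
    - [0, 0, 0]
    - [0, 0, 0]
    - [0, 0, 0]
  turn: [1, 1, 1, 1, 1, 0.7, 0, 0]

```text
time_s: 11.97
tool_pos: [0.4765, -0.0343, 0.1866]
eef_rot: [-3.103, 0.003, -0.095]
ft_force: [0.6, 0.8, 0.0]
gripper_width: 0.0855
```

```bash
python3 - <<'E'
from h import *
o=st()
for c in["wrist","top"]:
  im=capture(c);cv2.imwrite(f"pics/{c}5.png",im[:,:,::-1])
  for n in["cover_handle","hook_grip"]: print(c,n,[(x['confidence'],np.round(x['xyz'],4)) for x in tip_of(c,n)[:2]])
print(coverp(0));go(coverp(0));go([.481,.0155,.102])
E
```

```text
t 11.97 tcp [ 0.4765 -0.0343  0.1866] rot [-3.1029e+00  2.8000e-03 -9.4900e-02] F [0.6 0.8 0. ] w 0.0855
wrist cover_handle [(0.72, array([0.4791, 0.0094, 0.1003]))]
wrist hook_grip [(0.9, array([ 0.533 , -0.1709,  0.0657]))]
top cover_handle []
top hook_grip [(0.55, array([ 0.5338, -0.1681,  0.0664]))]
[0.4819671  0.01546121 0.10200029]
target [0.482  0.0155 0.0833] tool units [ 0.03 -1.12  2.63]
target [0.481  0.0155 0.0833] tool units [ 0.   -1.11  2.63]
```

View pics/wrist5.png

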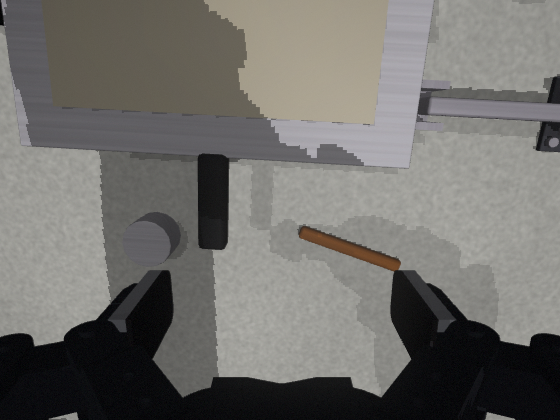

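The wrist view shows the tool has drifted 50 mm to the right. The handle is at (212,200) instead of about column 282. I'll check the joints.

```bash
python3 - <<'E'
from h import *
o=st();print(o['qpos'],o['qvel'],o['effort'])
E
```

```text
t 12.27 tcp [ 0.4767 -0.0329  0.1865] rot [-3.103e+00  2.700e-03 -9.180e-02] F [ 0.1 -0.3 -1.3] w 0.0853
[-0.09283069  0.04266238 -0.22913928  1.30172174  0.03862824  3.14060812] [-0.0030173   0.00084623 -0.00090038  0.00110068  0.00029946 -0.00073583] [-1.38975363e-01 -3.79353726e+01  3.51213169e+01  2.96761980e-02
  1.18624130e-01  4.78983509e-05]
```

Joint 6 is at its limit (q6 = q1 + π − yaw), so I need the other half-turn grasp, at yaw 2.98. I'll turn back.

Request:
servo_tool:
  xyz:
    - [0, 0, 0]
    - [0, 0, 0]
    - [0, 0, 0]
    - [0, 0, 0]
  turn: [-1, -1, -1, -1]

```text
time_s: 12.6
tool_pos: [0.4767, -0.033, 0.1865]
eef_rot: [-3.105, -0.013, 0.313]
ft_force: [1.0, -0.1, 0.4]
gripper_width: 0.0854
```

Request:
servo_tool:
  xyz:
    - [0, 0, 0]
    - [0, 0, 0]
    - [0, 0, 0]
    - [0, 0, 0]
    - [0, 0, 0]
    - [0, 0, 0]
    - [0, 0, 0]
    - [0, 0, 0]
    - [0, 0, 0]
    - [0, 0, 0]
  turn: [-1, -1, -1, -1, -1, -1, -1, -1, -1, -1]

```text
time_s: 13.43
tool_pos: [0.4767, -0.033, 0.1865]
eef_rot: [-3.133, -0.038, 1.313]
ft_force: [0.5, -0.6, 0.3]
gripper_width: 0.0857
```

Request:
servo_tool:
  xyz:
    - [0, 0, 0]
    - [0, 0, 0]
    - [0, 0, 0]
    - [0, 0, 0]
    - [0, 0, 0]
    - [0, 0, 0]
    - [0, 0, 0]
    - [0, 0, 0]
    - [0, 0, 0]
    - [0, 0, 0]
  turn: [-1, -1, -1, -1, -1, -1, -1, -1, -1, -1]

```text
time_s: 14.27
tool_pos: [0.4767, -0.033, 0.1865]
eef_rot: [3.115, -0.028, 2.313]
ft_force: [0.1, -0.0, -0.4]
gripper_width: 0.0856
```

Request:
servo_tool:
  xyz:
    - [0, 0, 0]
    - [0, 0, 0]
    - [0, 0, 0]
    - [0, 0, 0]
    - [0, 0, 0]
    - [0, 0, 0]
    - [0, 0, 0]
    - [0, 0, 0]
  turn: [-1, -1, -1, -1, -1, -1, -0.8, 0]

```text
time_s: 14.93
tool_pos: [0.4767, -0.033, 0.1865]
eef_rot: [3.103, -0.005, 2.99]
ft_force: [-0.5, -0.4, -0.6]
gripper_width: 0.0854
```

```bash
python3 - <<'E'
from h import *
o=st();print(o['qpos'],R(o)[:,2])
for c in["wrist"]:
  im=capture(c);cv2.imwrite(f"pics/{c}6.png",im[:,:,::-1])
  for n in["cover_handle"]: print(c,n,[(x['confidence'],np.round(x['xyz'],4)) for x in tip_of(c,n)[:2]])
# grasp point target accounting tilt
go(np.array([.4815,.0150,.102])+R(o)[:,2]*arm.pinch_z,False)
E
```

```text
t 14.93 tcp [ 0.4767 -0.033   0.1865] rot [ 3.1032 -0.005   2.9899] F [-0.5 -0.4 -0.6] w 0.0854
[-0.09307652  0.04269655 -0.22912639  1.30168799  0.03865453  0.0586432 ] [ 8.90916123e-04  3.87297386e-02 -9.99249325e-01]
wrist cover_handle [(0.56, array([0.4807, 0.0148, 0.0984]))]
target [0.4815 0.0157 0.0833] tool units [0.06 1.13 2.63]
```

View pics/wrist6.png

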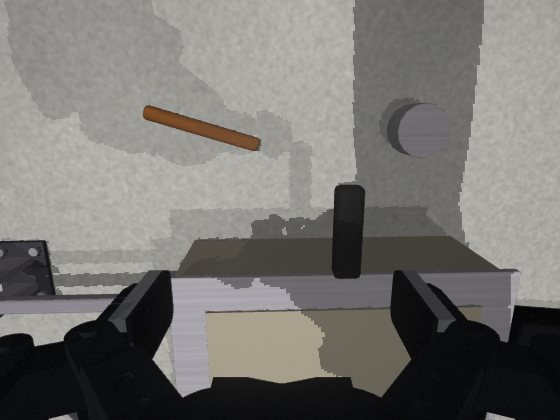

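The wrist view shows the handle at column 348, rows 185–275, and square to the jaws. I'll shift 45 mm along tool y, then look before descending.

Request:
servo_tool:
  xyz:
    - [0, 0.3, 0.1]
    - [0, 0.4, 0.3]
    - [0.06, 0.3, 0.3]
    - [0, 0.13, 0.3]
    - [0, 0, 0]
    - [0, 0, 0]
  turn: [0.08, 0, 0, 0, 0, 0]

```text
time_s: 15.53
tool_pos: [0.4811, 0.0133, 0.148]
eef_rot: [3.104, -0.007, 2.979]
ft_force: [0.5, -0.8, 0.2]
gripper_width: 0.0853
```

```bash
python3 - <<'E'
from h import *
o=st();print(R(o)[:,2])
for c in["wrist"]:
  im=capture(c);cv2.imwrite(f"pics/{c}7.png",im[:,:,::-1])
  for n in["cover_handle"]: print(c,n,[(x['confidence'],np.round(x['xyz'],4)) for x in tip_of(c,n)[:2]])
go(np.array([.4815,.0150,.102])+R(o)[:,2]*arm.pinch_z,False)
E
```

```text
t 15.53 tcp [0.4811 0.0133 0.148 ] rot [ 3.1036 -0.0067  2.9787] F [ 0.5 -0.8  0.2] w 0.0853
[-4.82762500e-04  3.85658127e-02 -9.99255946e-01]
wrist cover_handle [(0.76, array([0.4792, 0.0136, 0.1007]))]
target [0.4815 0.0157 0.0833] tool units [0.01 0.01 1.64]
```

View pics/wrist7.png

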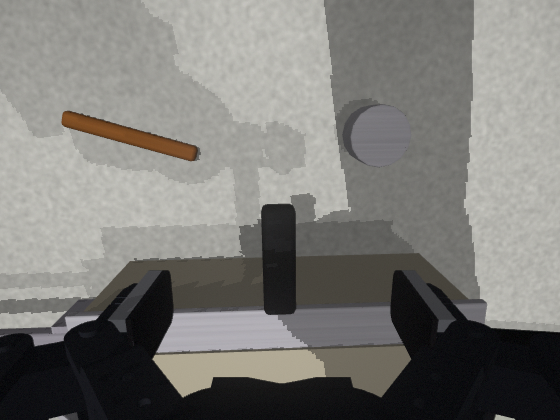

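The handle is centred at column 279. I'll descend and pinch.

Request:
servo_tool:
  xyz:
    - [0, 0, 0.3]
    - [0, 0, 0.4]
    - [0, 0, 0.4]
    - [0, 0, 0.35]
    - [0, 0, 0.19]
    - [0, 0, 0]
    - [0, 0, 0]
  turn: [0, 0, 0, 0, 0, 0, 0]

```text
time_s: 16.22
tool_pos: [0.4818, 0.0152, 0.0833]
eef_rot: [3.103, -0.005, 2.978]
ft_force: [0.6, -1.4, 0.1]
gripper_width: 0.0852
```

Request:
servo_tool:
  xyz:
    - [0, 0, 0]
    - [0, 0, 0]
    - [0, 0, 0]
    - [0, 0, 0]
    - [0, 0, 0]
    - [0, 0, 0]
    - [0, 0, 0]
    - [0, 0, 0]
    - [0, 0, 0]
    - [0, 0, 0]
  turn: [0, 0, 0, 0, 0, 0, 0, 0, 0, 0]
  grip: 1

```text
time_s: 17.05
tool_pos: [0.4815, 0.0139, 0.0833]
eef_rot: [3.107, -0.004, 2.979]
ft_force: [-2.5, -5.6, 4.9]
gripper_width: 0.017
```

```bash
python3 - <<'E'
from h import *
o=st()
im=capture("wrist");cv2.imwrite("pics/w8.png",im[:,:,::-1])
p0=o['tool_pos']-R(o)[:,2]*arm.pinch_z
v=p0-CH;print('grasp',p0,'case xyz',v@X,v@Y,v@Z)
r=np.hypot(v@X,v@Z);t0=np.arctan2(v@Z,-(v@X));prev=p0
print(r,t0)
for d in np.arange(.05,1.2,.05):
    t=t0+d;p=p0+(-r*np.cos(t)+r*np.cos(t0))*X+(r*np.sin(t)-r*np.sin(t0))*Z
    print(round(d,2),np.round(R(o).T@(p-prev)/.04,3),np.round(p,3));prev=p
E
```

```text
t 17.05 tcp [0.4815 0.0139 0.0833] rot [ 3.1073 -0.0044  2.9786] F [-2.5 -5.6  4.9] w 0.017
grasp [0.48150142 0.01323224 0.10194109] case xyz -0.2321007340436535 -0.0022746828566919145 0.0049410895792219856
0.23215332241825157 0.021285341316180897
0.05 [-0.012  0.01  -0.29 ] [0.482 0.013 0.114]
0.1 [-0.027  0.01  -0.289] [0.483 0.013 0.125]
0.15 [-0.041  0.01  -0.287] [0.485 0.013 0.137]
0.2 [-0.055  0.01  -0.285] [0.487 0.012 0.148]
0.25 [-0.069  0.01  -0.282] [0.49  0.012 0.159]
0.3 [-0.083  0.01  -0.278] [0.493 0.011 0.17 ]
0.35 [-0.097  0.01  -0.273] [0.497 0.011 0.181]
0.4 [-0.111  0.01  -0.268] [0.501 0.01  0.192]
0.45 [-0.124  0.009 -0.262] [0.506 0.009 0.202]
0.5 [-0.137  0.009 -0.256] [0.512 0.008 0.213]
0.55 [-0.15   0.009 -0.248] [0.518 0.007 0.223]
0.6 [-0.162  0.009 -0.241] [0.524 0.006 0.232]
0.65 [-0.174  0.008 -0.232] [0.531 0.005 0.241]
0.7 [-0.185  0.008 -0.223] [0.539 0.004 0.25 ]
0.75 [-0.196  0.008 -0.214] [0.546 0.003 0.259]
0.8 [-0.206  0.008 -0.204] [0.554 0.001 0.267]
0.85 [-0.216  0.007 -0.193] [0.563 0.    0.275]
0.9 [-0.226  0.007 -0.182] [ 0.572 -0.001  0.282]
0.95 [-0.235  0.007 -0.171] [ 0.581 -0.003  0.289]
1.0 [-0.243  0.006 -0.159] [ 0.591 -0.004  0.295]
1.05 [-0.251  0.006 -0.146] [ 0.601 -0.006  0.301]
1.1 [-0.258  0.005 -0.134] [ 0.611 -0.008  0.306]
1.15 [-0.264  0.005 -0.121] [ 0.621 -0.009  0.311]
```

View pics/w8.png

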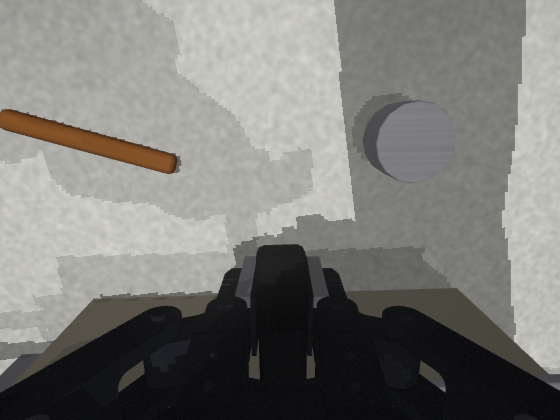

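The wrist view shows the handle firmly between the pads at columns 255–305, and the opening is 17 mm. I'll raise it along the arc.

Request:
servo_tool:
  xyz:
    - [-0.01, 0, -0.15]
    - [-0.01, 0, -0.15]
    - [-0.03, 0.01, -0.29]
    - [-0.04, 0.01, -0.29]
    - [-0.05, 0.01, -0.28]
    - [-0.07, 0.01, -0.28]
    - [-0.08, 0.01, -0.28]
    - [-0.1, 0.01, -0.27]
    - [-0.11, 0.01, -0.27]
    - [0, 0, 0]
  turn: [0, 0, 0, 0, 0, 0, 0, 0, 0, 0]

```text
time_s: 17.93
tool_pos: [0.5017, 0.0108, 0.1735]
eef_rot: [3.105, -0.006, 2.979]
ft_force: [-2.0, -3.0, -5.5]
gripper_width: 0.0168
```

```bash
cat >> h.py <<'E'
def cov(o):
    v=o['tool_pos']-R(o)[:,2]*arm.pinch_z-CH
    print('case',np.round([v@X,v@Y,v@Z],4),'r',np.hypot(v@X,v@Z),'theta',np.arctan2(v@Z,-(v@X))-.02155)
E
python3 - <<'E'
from h import *
o=st();cov(o)
im=capture("side");cv2.imwrite("pics/s9.png",im[:,:,::-1])
E
```

```text
t 17.93 tcp [0.5017 0.0108 0.1735] rot [ 3.1051 -0.0061  2.9788] F [-2.  -3.  -5.5] w 0.0168
case [-0.2117 -0.0021  0.0952] r 0.2321069545978143 theta 0.4010497565186812
```

View pics/s9.png

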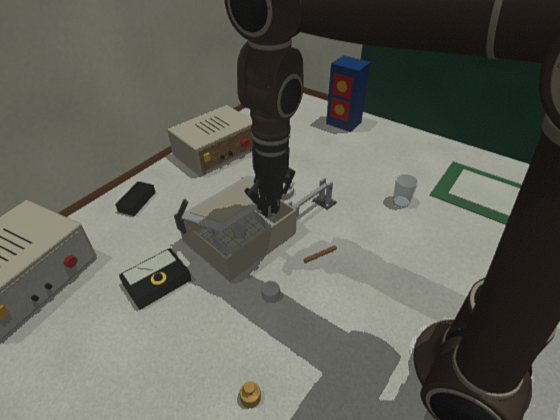

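The side view shows the cover lifting evenly with the gripper at (268,190), and the hook still closed at (315,190). I'll continue past balance.

Request:
servo_tool:
  xyz:
    - [-0.12, 0.01, -0.26]
    - [-0.14, 0.01, -0.26]
    - [-0.15, 0.01, -0.25]
    - [-0.16, 0.01, -0.24]
    - [-0.17, 0.01, -0.23]
    - [-0.19, 0.01, -0.22]
    - [-0.2, 0.01, -0.21]
    - [-0.21, 0.01, -0.2]
    - [-0.11, 0, -0.1]
    - [0, 0, 0]
  turn: [0, 0, 0, 0, 0, 0, 0, 0, 0, 0]

```text
time_s: 18.82
tool_pos: [0.5592, 0.0021, 0.2512]
eef_rot: [3.104, -0.007, 2.978]
ft_force: [-3.4, 0.7, -2.5]
gripper_width: 0.0168
```

```bash
python3 - <<'E'
from h import *
o=st();cov(o);print(o['qpos'])
E
```

```text
t 18.82 tcp [0.5592 0.0021 0.2512] rot [ 3.1038 -0.007   2.9781] F [-3.4  0.7 -2.5] w 0.0168
case [-0.1535 -0.0016  0.1728] r 0.2311778720921451 theta 0.8230174269095649
[-0.01652587  0.1938036   0.08384682  1.46223489  0.03843084  0.14705665]
```

Request:
servo_tool:
  xyz:
    - [-0.11, 0, -0.1]
    - [-0.22, 0.01, -0.19]
    - [-0.23, 0.01, -0.18]
    - [-0.23, 0.01, -0.17]
    - [-0.24, 0.01, -0.16]
    - [-0.25, 0.01, -0.15]
    - [-0.26, 0, -0.13]
    - [-0.13, 0, -0.06]
    - [0, 0, 0]
    - [0, 0, 0]
  turn: [0, 0, 0, 0, 0, 0, 0, 0, 0, 0]

```text
time_s: 19.65
tool_pos: [0.6268, -0.008, 0.2946]
eef_rot: [3.103, -0.007, 2.979]
ft_force: [4.6, 3.8, -11.7]
gripper_width: 0.0168
```

```bash
python3 - <<'E'
from h import *
o=st();cov(o);print(o['qpos'])
for c in["side","wrist"]:
  im=capture(c);cv2.imwrite(f"pics/{c}10.png",im[:,:,::-1])
E
```

```text
t 19.65 tcp [ 0.6268 -0.008   0.2946] rot [ 3.1033 -0.0067  2.9793] F [  4.6   3.8 -11.7] w 0.0168
case [-0.0852 -0.0008  0.2163] r 0.23248861191901987 theta 1.1741382159705673
[-0.03108621  0.34356698  0.37588878  1.60478099  0.03884774  0.13126212]
```

View pics/side10.png

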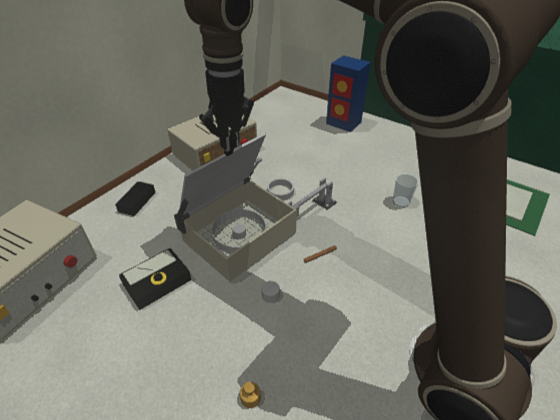

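View pics/wrist10.png

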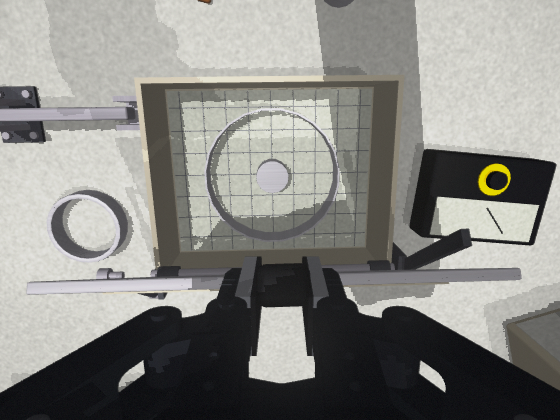

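The cover is at about 67°, past the bar. I'll raise it a hair more for margin, then ease it back.

Request:
servo_tool:
  xyz:
    - [-0.14, 0, -0.06]
    - [-0.13, 0, -0.06]
    - [0, 0, 0]
    - [0, 0, 0]
  turn: [0, 0, 0, 0]

```text
time_s: 20.08
tool_pos: [0.637, -0.0095, 0.2988]
eef_rot: [3.103, -0.008, 2.98]
ft_force: [5.1, 4.4, -13.0]
gripper_width: 0.0165
```

```bash
python3 - <<'E'
from h import *
o=st();cov(o)
v=o['tool_pos']-R(o)[:,2]*arm.pinch_z-CH;r=.23205;t0=np.arctan2(v@Z,-(v@X));print(t0-.02155)
prev=t0
for t in np.linspace(t0,.8227+.02155,13)[1:]:
    d=(-r*np.cos(t)+r*np.cos(prev))*X+(r*np.sin(t)-r*np.sin(prev))*Z;prev=t
    print(round(t-.02155,3),np.round(R(o).T@d/.04,3))
E
```

```text
t 20.08 tcp [ 0.637  -0.0095  0.2988] rot [ 3.1028 -0.0083  2.9796] F [  5.1   4.4 -13. ] w 0.0165
case [-0.0748 -0.0007  0.2204] r 0.23278875204480204 theta 1.2220332218864958
1.2220332218864958
1.189 [ 0.181 -0.003  0.067]
1.155 [ 0.179 -0.003  0.073]
1.122 [ 0.176 -0.003  0.078]
1.089 [ 0.174 -0.004  0.084]
1.056 [ 0.171 -0.004  0.09 ]
1.022 [ 0.168 -0.004  0.096]
0.989 [ 0.164 -0.004  0.101]
0.956 [ 0.161 -0.004  0.107]
0.923 [ 0.157 -0.005  0.112]
0.889 [ 0.153 -0.005  0.117]
0.856 [ 0.149 -0.005  0.122]
0.823 [ 0.145 -0.005  0.127]
```

Request:
servo_tool:
  xyz:
    - [0.18, 0, 0.07]
    - [0.18, 0, 0.07]
    - [0.18, 0, 0.08]
    - [0.17, 0, 0.08]
    - [0.17, 0, 0.09]
    - [0.17, -0.01, 0.1]
    - [0.16, 0, 0.1]
    - [0.16, -0.01, 0.11]
    - [0.16, 0, 0.11]
    - [0, 0, 0]
  turn: [0, 0, 0, 0, 0, 0, 0, 0, 0, 0]

```text
time_s: 20.92
tool_pos: [0.5766, -0.0004, 0.2692]
eef_rot: [3.104, -0.002, 2.979]
ft_force: [4.8, -1.9, -5.9]
gripper_width: 0.0168
```

Request:
servo_tool:
  xyz:
    - [0.15, 0, 0.12]
    - [0.15, -0.01, 0.12]
    - [0.14, 0, 0.12]
    - [0, 0, 0]
    - [0, 0, 0]
    - [0, 0, 0]
  turn: [0, 0, 0, 0, 0, 0]

```text
time_s: 21.42
tool_pos: [0.5585, 0.0024, 0.2556]
eef_rot: [3.105, -0.005, 2.978]
ft_force: [-0.2, -5.0, -0.0]
gripper_width: 0.0168
```

```bash
python3 - <<'E'
from h import *
o=st();cov(o);print(o['qvel'].round(3))
for c in["side","wrist","top"]:
  im=capture(c);cv2.imwrite(f"pics/{c}11.png",im[:,:,::-1])
  for n in["cover_handle","cover_hinge","hook_grip","balance_bar"]: print(c,n,[(x['confidence'],np.round(x['xyz'],4)) for x in tip_of(c,n)[:1]])
cov(observe())
E
```

```text
t 21.42 tcp [0.5585 0.0024 0.2556] rot [ 3.1047 -0.0046  2.9785] F [-0.2 -5.  -0. ] w 0.0168
case [-0.1543 -0.0014  0.1773] r 0.23504075923033607 theta 0.8332693435668462
[ 0.     0.004  0.005  0.003  0.001 -0.001]
side cover_handle [(0.68, array([ 0.5307, -0.1722,  0.0638]))]
side cover_hinge [(0.93, array([ 0.7133, -0.0256,  0.0945]))]
side hook_grip [(0.75, array([ 0.5328, -0.1704,  0.0657]))]
side balance_bar [(0.68, array([0.6574, 0.1169, 0.2086]))]
wrist cover_handle [(0.72, array([0.5561, 0.0026, 0.2663]))]
wrist cover_hinge [(0.65, array([ 0.6288, -0.0087, -0.0027]))]
wrist hook_grip [(0.85, array([ 0.5333, -0.1694,  0.0638]))]
wrist balance_bar []
top cover_handle []
top cover_hinge [(0.44, array([ 0.533 , -0.171 ,  0.0678]))]
top hook_grip []
top balance_bar [(0.65, array([0.6592, 0.117 , 0.206 ]))]
case [-0.1542 -0.0014  0.1774] r 0.23500913810343282 theta 0.833577701099531
```

View pics/side11.png

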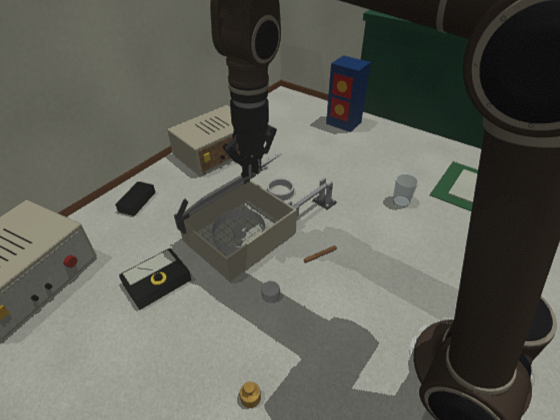

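View pics/wrist11.png

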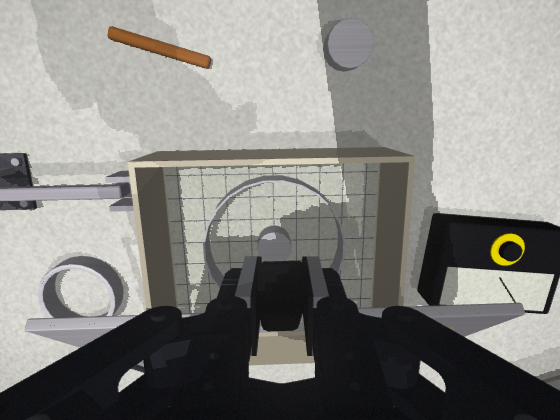

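The hook is still closed at wrist pixel (120,190) and the cover is held. The radius now reads 3 mm long, so the pads slipped slightly. I'll cross-check the angle from the cover's edges in the picture.

```bash
python3 - <<'E'
from h import *
o=observe();print(o['time_s'])
ci=camera_info("wrist");T=np.array(ci['tool_from_camera'])
def pw(P):
    pt=R(o).T@(P-o['tool_pos']);pc=T[:3,:3].T@(pt-T[:3,3])
    return np.round([ci['fx']*pc[0]/pc[2]+ci['cx'],ci['fy']*pc[1]/pc[2]+ci['cy']],1)
def ps(P,c):
    i=camera_info(c);K=np.array([[i['fx'],0,i['cx']],[0,i['fy'],i['cy']],[0,0,1.]])
    return np.round(cv2.projectPoints(np.array([P]),np.array(i['rvec']),np.array(i['tvec']),K,None)[0].ravel(),1)
def cp(t,u,y,n): # u out from hinge, n normal
    return CH+u*(-np.cos(t)*X+np.sin(t)*Z)+n*(np.sin(t)*X+np.cos(t)*Z)+y*Y
print('rim chk',pw(CH-.19*X+.12*Y-.006*Z),pw(CH-.19*X-.12*Y-.006*Z))
for t in(.75,.80,.825,.85,.9,1.0):
    print(t,'wrist',[pw(cp(t,.193,s*.12,n)) for s in(1,-1) for n in(0,-.006)],'side',[ps(cp(t,.193,s*.12,0),'side') for s in(1,-1)],'top',[ps(cp(t,.193,s*.12,0),'top') for s in(1,-1)])
im=cv2.imread('pics/side11.png')[130:250,150:310];cv2.imwrite('pics/z1.png',cv2.resize(im,None,fx=5,fy=5,interpolation=cv2.INTER_NEAREST))
im=cv2.imread('pics/wrist11.png')[280:360,:];a=np.vstack([cv2.resize(im[:,0:200],None,fx=4,fy=3.6,interpolation=0),cv2.resize(im[:,360:560],None,fx=4,fy=3.6,interpolation=0)]);cv2.imwrite('pics/z2.png',a)
E
```

```text
22.1667
rim chk [417.7 149.6] [129.2 151.4]
0.75 wrist [array([513.5, 270.9]), array([509.4, 260.2]), array([ 39.5, 279.5]), array([ 43.3, 268.2])] side [array([205.9, 205.7]), array([284.8, 159.7])] top [array([230.7, 182.1]), array([317.1, 193.4])]
0.8 wrist [array([520.1, 288.9]), array([516.1, 277.5]), array([ 33.4, 298.6]), array([ 37.1, 286.5])] side [array([203.6, 201.8]), array([282.9, 156.2])] top [array([230.7, 179.1]), array([317.6, 190.5])]
0.825 wrist [array([523.4, 298.4]), array([519.4, 286.6]), array([ 30.5, 308.7]), array([ 34. , 296.2])] side [array([202.4, 199.9]), array([281.9, 154.5])] top [array([230.8, 177.6]), array([317.9, 189. ])]
0.85 wrist [array([526.5, 308.2]), array([522.7, 296. ]), array([ 27.6, 319.1]), array([ 31.1, 306.2])] side [array([201.1, 198. ]), array([280.8, 152.8])] top [array([230.8, 176. ]), array([318.1, 187.4])]
0.9 wrist [array([532.6, 328.6]), array([529. , 315.7]), array([ 22.1, 340.7]), array([ 25.3, 327.1])] side [array([198.6, 194.2]), array([278.7, 149.5])] top [array([230.9, 172.8]), array([318.6, 184.2])]
1.0 wrist [array([543.4, 372.2]), array([540.4, 358.3]), array([ 12.4, 387.1]), array([ 15.1, 372.3])] side [array([193.5, 186.8]), array([274.1, 143.1])] top [array([231.2, 166.1]), array([319.7, 177.5])]
```

View pics/z1.png

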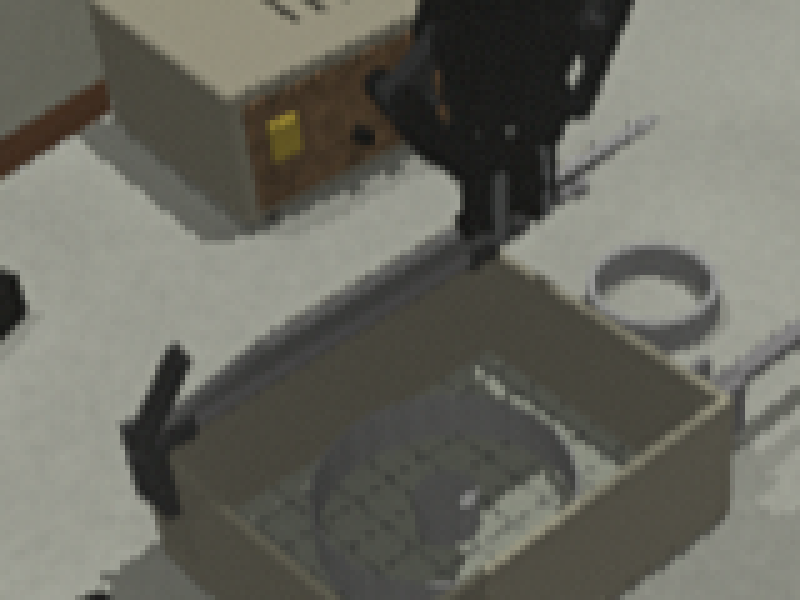

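View pics/z2.png

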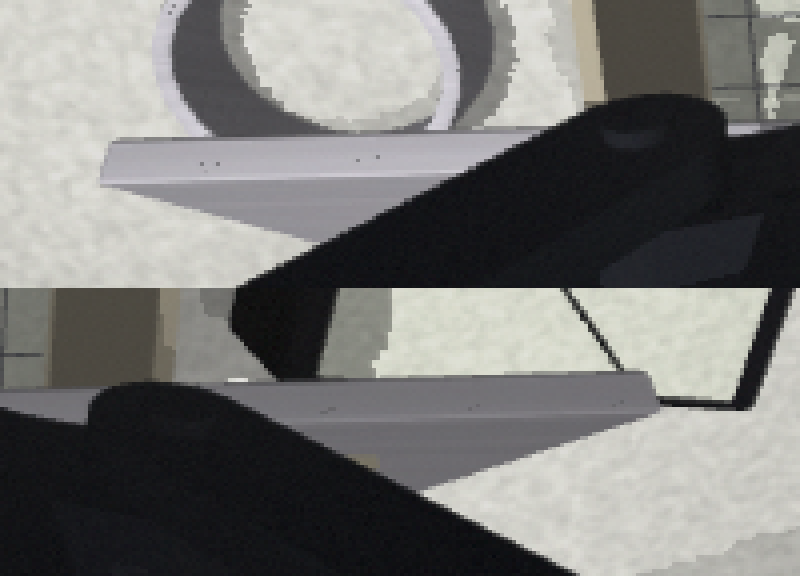

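```bash
python3 - <<'E'
from h import *
ci=camera_info("wrist");T=np.array(ci['tool_from_camera'])
def pw(P,pos,rot):
    Rm=Ro.from_euler('xyz',rot).as_matrix()
    pt=Rm.T@(P-np.array(pos));pc=T[:3,:3].T@(pt-T[:3,3])
    return np.round([ci['fx']*pc[0]/pc[2]+ci['cx'],ci['fy']*pc[1]/pc[2]+ci['cy']],1)
poses={'w5':([.4765,-.0343,.1866],[-3.1029,.0028,-.0949]),'w6':([.4767,-.033,.1865],[3.1032,-.005,2.9899]),'w7':([.4811,.0133,.148],[3.1036,-.0067,2.9787])}
for k,(p,r) in poses.items():
    for n in(0,.003,.008):
        print(k,n,[pw(CH-.193*X+s*.12*Y+n*Z,p,r) for s in(1,-1)],'handle end',pw(CH-.253*X+.005*Z,p,r))
z=[cv2.resize(cv2.imread('pics/wrist5.png')[y:y+60,x:x+100],None,fx=4,fy=4,interpolation=0) for x,y in((0,110),(360,130))]
z2=[cv2.resize(cv2.imread('pics/wrist6.png')[y:y+60,x:x+100],None,fx=4,fy=4,interpolation=0) for x,y in((150,240),(460,240))]
cv2.imwrite('pics/z3.png',np.vstack([np.hstack(z),np.hstack(z2)]))
E
```

```text
w5 0 [array([ 27.3, 141.5]), array([402.3, 168.2])] handle end [209.9 245.8]
w5 0.003 [array([ 23.9, 141.9]), array([403.6, 169. ])] handle end [209.9 245.8]
w5 0.008 [array([ 18.2, 142.6]), array([405.9, 170.3])] handle end [209.9 245.8]
w6 0 [array([515.9, 265.8]), array([171.6, 268.4])] handle end [353.8 182.9]
w6 0.003 [array([518.7, 267.6]), array([170.4, 270.2])] handle end [353.8 182.9]
w6 0.008 [array([523.5, 270.6]), array([168.5, 273.4])] handle end [353.8 182.9]
w7 0 [array([482.8, 295.1]), array([ 74.8, 303.5])] handle end [283.1 201.9]
w7 0.003 [array([485.7, 297.5]), array([ 72.1, 306.2])] handle end [283.1 201.9]
w7 0.008 [array([490.6, 301.7]), array([ 67.5, 310.7])] handle end [283.1 201.9]
```

View pics/z3.png

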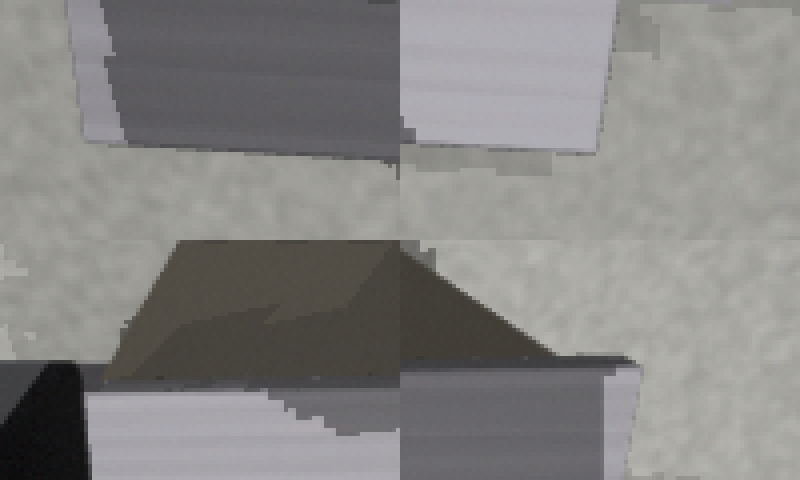

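```bash
python3 - <<'E'
from h import *
from scipy.optimize import least_squares
ci=camera_info("wrist");T=np.array(ci['tool_from_camera'])
o=observe();st(o)
obs=[((1,.008),(525,314)),((1,.002),(522.5,303)),((-1,.008),(25,331)),((-1,.002),(29.5,318))]
def pw(P):
    pt=R(o).T@(P-o['tool_pos']);pc=T[:3,:3].T@(pt-T[:3,3])
    return np.array([ci['fx']*pc[0]/pc[2]+ci['cx'],ci['fy']*pc[1]/pc[2]+ci['cy']])
def f(v):
    t,dy,da,dx=v;e=[]
    for (s,n),q in obs:
        c,si=np.cos(a+da),np.sin(a+da);x=np.array([c,si,0]);y=np.array([-si,c,0])
        P=CH+dx*x+.193*(-np.cos(t)*x+np.sin(t)*Z)+n*(np.sin(t)*x+np.cos(t)*Z)+(s*.12+dy)*y
        e+=list(pw(P)-q)
    return np.array(e+[dy/.002,da/.01,dx/.002])
s=least_squares(f,[.83,0,0,0],x_scale=[.1,.01,.01,.01]);print(s.x,s.fun.round(1))
E
```

```text
t 22.17 tcp [0.5586 0.0023 0.2557] rot [ 3.1046 -0.0048  2.9784] F [ 0.8 -5.2 -0.5] w 0.0167
[8.20777689e-01 3.44416756e-04 1.06781669e-02 2.20788649e-03] [ 1.   0.7 -0.7 -0.5  0.3 -0.2 -0.6 -0.2  0.2  1.1  1.1]
```

```bash
python3 - <<'E'
from h import *
o=st();cov(o);print(arm.hand_in())
E
```

```text
t 22.17 tcp [0.5586 0.0023 0.2557] rot [ 3.1046 -0.0048  2.9784] F [ 0.8 -5.2 -0.5] w 0.0167
case [-0.1542 -0.0014  0.1774] r 0.23500913810343282 theta 0.833577701099531
the job is handed in; nothing more can be done
None
```

I closed the hook, then raised the cover to about 1.22 rad (70°), past the balance point and still in the grip. I eased it back and handed in at 22.2 s, holding it still about ten degrees below balance.

**Last checks:**
- **Cover angle:** 0.83 rad (about 48°) from the tool position and 0.82 rad (about 47°) from a fit of the cover's corners in the wrist picture. The target was 0.825. The grip opening was 17 mm and the contact force about 5 N.
- **Hook:** the side and wrist cameras measured the grip point at 64–66 mm high against 66 mm when closed. The pictures show its nose in the fork.
- **Bystanders:** in the pictures I viewed, nothing else on the bench looked moved. I did not measure their positions again.

**What went wrong or disagreed:**
- **Joint limit:** my first turn toward the handle ran joint 6 to its limit, reading 3.1406 against a listed range of ±3.14. The tool drifted about 50 mm in free space and stayed tilted about 2°. I used the opposite half-turn grasp instead.
- **Grip slip:** the pads slipped about 3 mm along the handle during the swing.
- **Network misses:** with the cover raised, the networks' side and top views missed or misplaced the handle. Only the wrist view placed it near the gripper.

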